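Lock the tow-ball tongue in its fixture and snap the cover cap onto the ball

TASK

The tow-ball tongue lies loose in the bench fixture: swing the toggle clamp's handle down towards the robot, right over centre, so that it locks the tongue, and leave it locked. Then take the plastic cover cap, set it over the tow ball and press it straight down until it clicks and sits fully home, and keep pushing firmly down on it after the click. Finish while still holding that downward push on the seated cap; leave the spray can, the tape roll and the wrench alone.

Things in the scene. Friction and masses are not known exactly. Their poses are not given: they have to be found in the camera images.
- fixture: Fixed bench fixture: aluminium plate 205 x 230 x 12 mm with two grey risers 55 mm high, on which the tongue's bar lies, and a toggle clamp on the riser at the bar's tail. Origin on the bench under the bar's centre line; x away from the robot at yaw 0, y along the bar to the ball, z up. The clamp works in the plane y = -75 mm: spindle over x = 0, handle on the robot's side.
- clamp_arm (a joint): Swing of the clamp's arm with the rubber-tipped spindle: 0 open (arm upright), 1.38 rad locked (level over the bar). The handle drives it through a link. From open to locked, handle_grip travels in the fixture frame (x, z in mm) (-86, 187), (-114, 187), (-132, 176), (-144, 156), (-152, 111), (-153, 94), as the handle turns from upright to 22, 40, 57, 84 and 95 degrees.
- handle_grip (a point): Middle of the black grip of the clamp's handle: 66 mm long, 22 mm wide along the fixture's y, 14 mm thick, free end 24 mm past this point. z runs along the handle to its free end. Open, the upright arm stands next to it on the bar's side, its end 30 mm lower and 24 mm nearer the bar. Pushing takes 1 to 3 N, about 6 N near the end as it goes over centre onto its stop; it stays where left.
- tongue: Tow-ball tongue: loose grey flat steel bar 195 x 65 x 16 mm, 2.3 kg, with a tow ball bolted upright near one end. Origin on the bar's underside below the ball, 55 mm above the bench; y along the bar, which reaches to y = -165 mm under the clamp; z up. The ball's end overhangs the riser, so the bar can tip unless it is clamped.
- ball (a point): Centre of the steel tow ball, 50 mm diameter, 66 mm above the underside of the bar and 121 mm above the bench, on a 29 mm neck; z up.
- cap_crown (a point): The push-on tow-ball cover cap, a round black plastic cup 66 mm tall standing mouth down on the bench. This point is the middle of its solid ribbed crown, 62 mm diameter, from 33 to 60 mm above the mouth: grip it here. Flat top at 66 mm. Below the crown hang six slotted spring petals, 55 mm diameter outside, with beads inside their feet.
- cap_mouth (a point): Centre of the cap's open mouth, 48 mm below cap_crown; z up through the crown. Over the ball, the beads touch with the mouth 9 mm above the ball's centre; the push peaks at about 14 N near 3 mm above, drops, and from 7 mm below the petals pull the cap on. Home, the mouth is 16 mm below the ball's centre and the ceiling stops on the ball.
- can: Bystander: aluminium spray can, 62 mm diameter, 150 mm tall, upright; origin under its centre.
- tape: Bystander: roll of tape, 96 mm diameter, 24 mm high, lying flat; origin under its centre.
- wrench: Bystander: steel wrench 180 mm long, lying flat beside the fixture; origin on the bench under it.
Things that resemble listed ones, but are neither listed nor needed, are in the scene too. Leave any blue look-alike of the part that bears cap_crown alone.

How it is judged:
By the outcome, as a careful person would: the job done as asked, in the order asked, and still so for the second after the job is handed in, while the arm keeps its last pose, push and grip.
It also fails if it takes over 62 s, if anything falls off the work surface, if the arm or the gripper's body presses on something with over 40 N, if the wrist force passes 120 N, or if a joint passes its speed limit or range.

ROBOT

A 6-joint arm with a two-finger parallel gripper is mounted at the origin on the work surface. World frame = base frame: x ahead of the robot, y to its left, z up, the work surface at z = 0. Lengths are in m, angles in rad, forces in N, time in s.
With the tool pointing down it reaches from about 0.35 to 0.85 m from the base axis. Payload 8.1 kg.
Tool frame: the origin (TCP) lies on the front face of the gripper's body, between the roots of the fingers; the fingertips stand 84 mm ahead of it and the grasp point (between the pads) lies 65 mm ahead of it; z points along the fingers, y is the direction in which the jaws open and shut (so a half turn about z gives the same grasp; the last joint's range is limited). The gripper opens to 93 mm and grips with 3 to 60 N. Pads are 15 mm wide; open, the fingers measure 128 mm over their backs; the gripper's body (75 mm by 188 mm) begins 65 mm behind the grasp point.
Start: joints at [1.18, 0.13, 1.488, -0, 1.523, -0.085], TCP at [0.181, 0.572, 0.303] pointing down, gripper open.
Joint ranges: [-2.96, 2.96], [-0.89, 2.26], [0.02, 2.5], [-1.34, 4.48], [0, 2.73], [-2.66, 2.66]. Speed limits (rad/s): [2.39, 2.39, 2.79, 3.14, 3.14, 3.14].

INTERFACE

Orientations are given as a rotation vector (axis times angle).
In Python, from rig import bot gives the robot as it stands.
- The arm moves only by the tool arm_command, never from a script. Its argument "targets" is a list of rows, each an object with "linear": the shift along the tool's x, y, z in mm, a list of three; "roll": the turn about the tool's z in rad. A call has 1 to 20 rows; each row is the pose to reach, as a shift and turn from the pose commanded when the call began, along the tool's axes at that moment; what a row does not reach only later rows make up. A row lasts 1/10 s, in which the tool goes at most 50 mm and 8.59 degrees, less where a joint would pass 70% of its speed; a pose out of reach is approached as far as the arm can. A call with a gripper value outside its range is refused whole. "gripper" is the opening, from 0 (shut) to 1 (fully open), set as the call begins (left out, the last holds). The fingers move at their own pace and stop on an object; the grip force is fixed at half the most. Time passes only in rows, so rows that repeat a pose let the fingers close. It gives the time, the measured TCP pose, the force and the opening at its end, in the units of the state.
- bot.read_state(): the state, without advancing time (a new reading comes with each control period).
- bot.read_camera(name): name is "side" or "top"; returns a dict with "color" (400x640x3 uint8, red, green, blue), "fx", "fy", "cx", "cy" (pixels), "R" (3x3) and "t" (3): a world point X has camera coordinates R X + t. Camera axes: x right, y down, z forward; pixel columns grow to the right and rows downward; lengths in m; the calibration is good to about 2 mm. A picture is of the moment at which its call begins. There is no depth.
- bot.finish_job(): hands the job in, once; it reports no verdict.
The state is a dict: "time_s": time; "q": joint angles; "dq": joint speeds; "tau": joint torques, N m; "tool_pos": TCP position; "eef_rot": TCP orientation; "wrist_force": force on the tool from outside, world axes, zero at the start; "torque": the same for the moment, N m; "gripper_width": opening from 0.0 (shut) to 1.0 (fully open).
Only numpy, scipy, OpenCV 4.12 (cv2) and the standard library are available. Lean on these libraries where they do the work, as an engineer would, in place of code of your own. Each camera call takes 0.05 s, during which the arm holds its last target.

## Working session

There is one attempt and no reset: what is moved stays moved. The work goes in short steps, Python scripts to look and compute and a tool call to move; the robot and the scene stay as the last step left them, time stands still between calls to the robot, and variables do not carry over. Pictures are saved under pics/ and viewed, and the job is handed in when it is done.

Besides the shell and the picture viewer there is one more tool, called after "Call:" by a JSON object that holds its "op" and its "data". arm_command: Moves the arm, as the interface text tells. Its arguments: {"type":"object","properties":{"targets":{"type":"array"},"gripper":{"type":"number"}},"required":["targets"]}

```bash
mkdir -p pics; ls; python3 - <<'E'
from rig import bot
import cv2
s=bot.read_state(); print({k:(v if not hasattr(v,'round') else v) for k,v in s.items()})
for n in ("side","top"):
    c=bot.read_camera(n); cv2.imwrite(f"pics/{n}0.png",c["color"][:,:,::-1])
    print(n,c["fx"],c["fy"],c["cx"],c["cy"],c["R"],c["t"])
E
```

```text
pics
{'time_s': 0.0, 'q': array([ 1.17958201e+00,  1.31151789e-01,  1.48924206e+00, -2.62731664e-05,
        1.52302842e+00, -8.53956080e-02]), 'dq': array([ 2.11021866e-04,  1.49202378e-03, -8.05454351e-04,  1.12848784e-03,
       -3.85650466e-04,  5.30259687e-05]), 'tau': array([-2.18455818e-03, -5.59822905e+01, -4.91750407e+01,  7.64503470e-02,
        3.49719578e-02, -1.19955143e-04]), 'tool_pos': array([0.18047014, 0.57178306, 0.30171336]), 'eef_rot': array([-4.78445041e-01, -3.10453437e+00,  2.80210559e-03]), 'wrist_force': array([ 0.62211463,  0.07735459, -0.86082567]), 'torque': array([ 0.05318499, -0.00632727, -0.06055656]), 'gripper_width': 1.000909818883748}
side 396.56968211147364 396.56968211147364 320.21840241164557 194.31069627087646 [[ 0.72351543 -0.69002962  0.01960975]
 [-0.3694347  -0.41104685 -0.83340176]
 [ 0.58313242  0.59573451 -0.55231962]] [-0.42553225  0.30738486  0.95701817]
top 513.4153629606627 513.4153629606627 319.53032822886524 200.9744363493731 [[-2.14495855e-02 -9.99769925e-01  1.08134588e-04]
 [-9.78198581e-01  2.09644357e-02 -2.06610816e-01]
 [ 2.06561013e-01 -4.53749347e-03 -9.78423200e-01]] [-0.02866765  0.58905687  1.4184647 ]
```

View pics/side0.png

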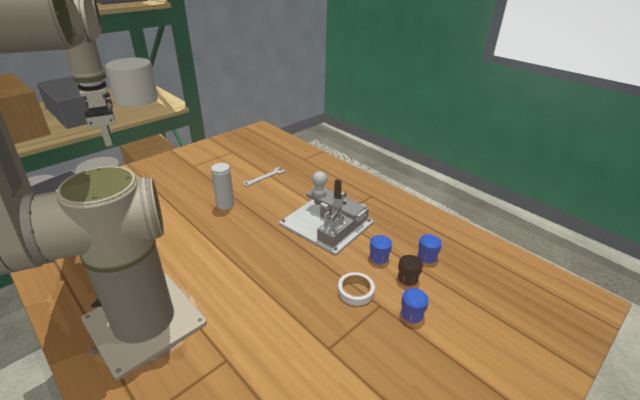

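View pics/top0.png

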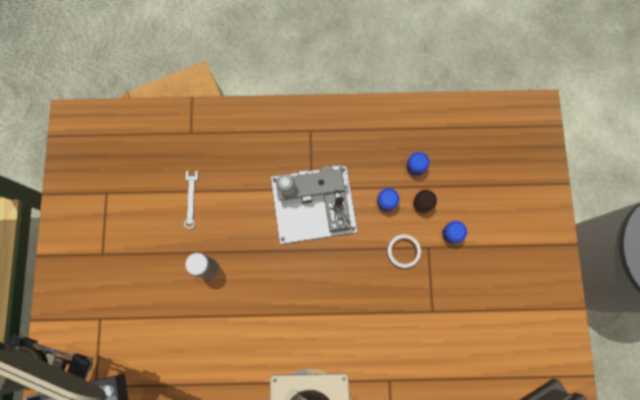

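The side view shows the fixture at about (327,222) with the ball at (320,180), the handle at (338,188), and the black cap at (410,270). Blue look-alikes sit at (380,249), (429,248) and (414,305). In the top view the cap is at (425,201), with blue caps at (418,163), (388,200) and (455,232). Other items are the can (198,265), tape (404,251) and wrench (190,200). Next I'll look at close crops.

```bash
python3 - <<'E'
import cv2
a=cv2.imread("pics/side0.png"); b=cv2.imread("pics/top0.png")
cv2.imwrite("pics/sc.png",cv2.resize(a[160:320,270:450],None,fx=4,fy=4,interpolation=cv2.INTER_CUBIC)[:600])
cv2.imwrite("pics/tc.png",cv2.resize(b[145:255,260:460],None,fx=4,fy=4,interpolation=cv2.INTER_CUBIC))
cv2.imwrite("pics/tf.png",cv2.resize(b[160:250,265:365],None,fx=6,fy=6,interpolation=cv2.INTER_CUBIC))
E
```

```text
(no output)
```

View pics/sc.png

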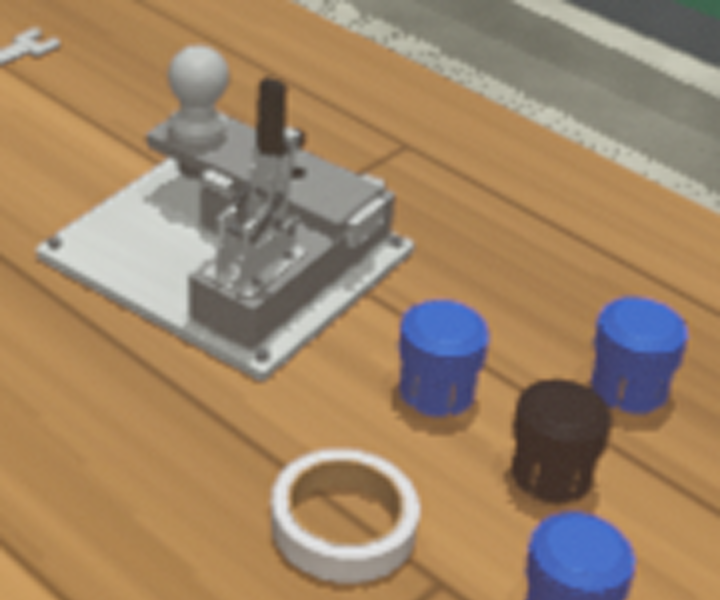

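View pics/tc.png

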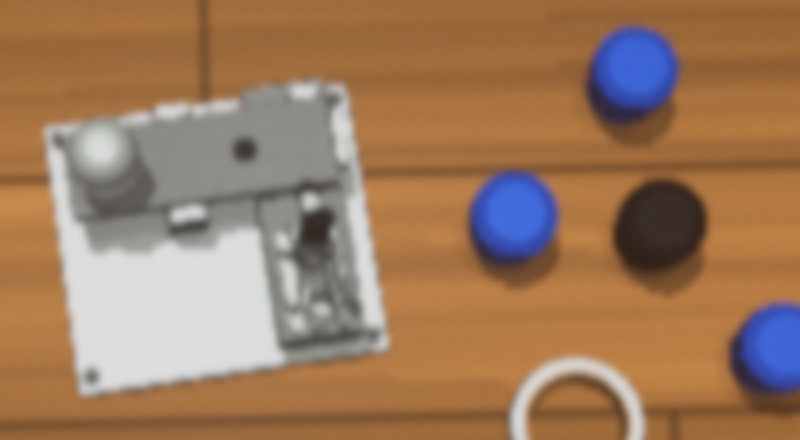

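View pics/tf.png

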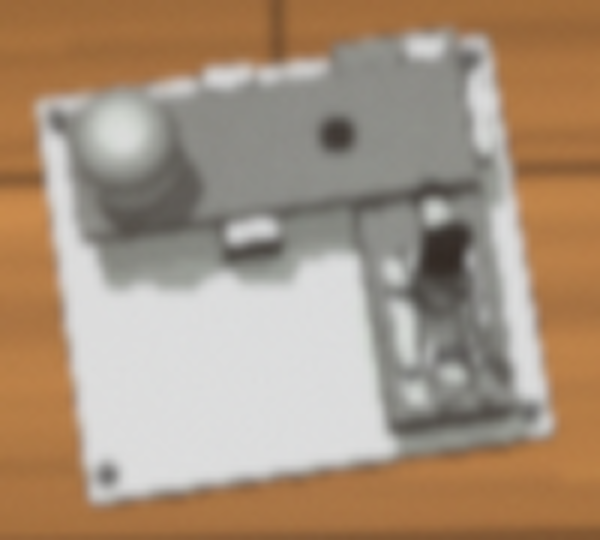

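```bash
cat > h.py <<'E'
import numpy as np
from rig import bot
def cal(n,_c={}):
    if n not in _c: _c[n]=bot.read_camera(n)
    return _c[n]
def ray(c,u,v):
    d=c["R"].T@np.array([(u-c["cx"])/c["fx"],(v-c["cy"])/c["fy"],1]); return -c["R"].T@c["t"],d
def onz(c,u,v,z):
    o,d=ray(c,u,v); return o+d*(z-o[2])/d[2]
def tri(c1,p1,c2,p2):
    o1,d1=ray(c1,*p1);o2,d2=ray(c2,*p2)
    s=np.linalg.lstsq(np.c_[d1,-d2],o2-o1,rcond=None)[0]
    a=o1+s[0]*d1;b=o2+s[1]*d2; return (a+b)/2,np.linalg.norm(a-b)
def proj(c,X):
    p=c["R"]@np.asarray(X)+c["t"]; return np.array([c["fx"]*p[0]/p[2]+c["cx"],c["fy"]*p[1]/p[2]+c["cy"]])
def crop(u,v,f,x0,y0): return ((u+.5)/f-.5+x0,(v+.5)/f-.5+y0)
E
python3 - <<'E'
from h import *
np.set_printoptions(precision=4,suppress=True)
S=cal("side");T=cal("top")
tf=lambda u,v:crop(u,v,6,265,160); tc=lambda u,v:crop(u,v,4,260,145); sc=lambda u,v:crop(u,v,4,270,160)
print("ball tri",tri(T,tf(125,135),S,sc(198,76)))
print("ball T z.121",onz(T,*tf(125,135),.121),"S",onz(S,*sc(198,76),.121))
P=[onz(T,*tf(*p),.012) for p in((38,100),(488,35),(553,435),(92,503))]
P=np.array(P);print(P,[np.linalg.norm(P[i]-P[i-1]) for i in range(4)])
PS=np.array([onz(S,*sc(*p),.012) for p in((38,248),(260,378),(412,243))]);print("side corners",PS)
print("handle tri",tri(T,tf(443,245),S,sc(271,118)))
print("cap top S",onz(S,*sc(562,408),.066),"bottom", onz(S,*sc(553,478),.0),"T",onz(T,*tc(662,222),.06))
for n,p in dict(b1=(633,68),b2=(514,215),b3=(780,348)).items(): print(n,onz(T,*tc(*p),.06))
print("tape",onz(T,404,251,.024),"can",onz(T,198,263,.15))
E
```

```text
ball tri (array([0.6305, 0.0528, 0.1245]), np.float64(0.0004604646333951254))
ball T z.121 [0.6316 0.0528 0.121 ] S [0.6343 0.057  0.121 ]
[[ 0.678   0.1032  0.012 ]
 [ 0.707  -0.1237  0.012 ]
 [ 0.5028 -0.149   0.012 ]
 [ 0.4742  0.0772  0.012 ]] [np.float64(0.205458817060919), np.float64(0.22876329377717267), np.float64(0.20570002762636674), np.float64(0.22810275872937016)]
side corners [[ 0.4797  0.0784  0.012 ]
 [ 0.5019 -0.1508  0.012 ]
 [ 0.709  -0.1204  0.012 ]]
handle tri (array([ 0.5637, -0.0909,  0.1815]), np.float64(0.0006913290963311637))
cap top S [ 0.5853 -0.3476  0.066 ] bottom [ 0.5886 -0.3494  0.    ] T [ 0.5846 -0.3461  0.06  ]
b1 [ 0.7004 -0.3322  0.06  ]
b2 [ 0.5921 -0.2396  0.06  ]
b3 [ 0.4911 -0.4243  0.06  ]
tape [ 0.4429 -0.283   0.024 ] can [0.4092 0.2834 0.15  ]
```

```bash
python3 - <<'E'
from h import *
import cv2
yaw=.125; c,s=np.cos(yaw),np.sin(yaw)
R=np.array([[c,-s,0],[s,c,0],[0,0,1]]); O=np.array([.6400,-.0055,0])
for n,f,x0,y0,x1,y1 in (("side",6,275,165,375,260),("top",6,265,160,365,250)):
    C=cal(n); im=cv2.resize(np.ascontiguousarray(C["color"][y0:y1,x0:x1,::-1]),None,fx=f,fy=f,interpolation=cv2.INTER_CUBIC)
    def px(p): q=proj(C,O+R@np.array(p)/1000.); return tuple(int(round(k)) for k in ((q[0]-x0+.5)*f-.5,(q[1]-y0+.5)*f-.5))
    for zz in(145,211):
        pts=[px((-86+a,-75+b,zz)) for a,b in((-7,-11),(7,-11),(7,11),(-7,11))]
        cv2.polylines(im,[np.array(pts)],True,(0,0,255) if zz==211 else (0,255,255),1)
    cv2.circle(im,px((-86,-75,187)),3,(0,255,0),-1)
    cv2.polylines(im,[np.array([px((a,b,12)) for a,b in((-154,-132),(51,-132),(51,98),(-154,98))])],True,(255,0,0),1)
    cv2.circle(im,px((0,60.5,121)),int(C["fx"]*.025/(C["R"]@(O+R@[0,.06,.121])+C["t"])[2]*f),(0,0,255),1)
    cv2.imwrite(f"pics/ov_{n}.png",im)
E
```

```text
(no output)
```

View pics/ov_side.png

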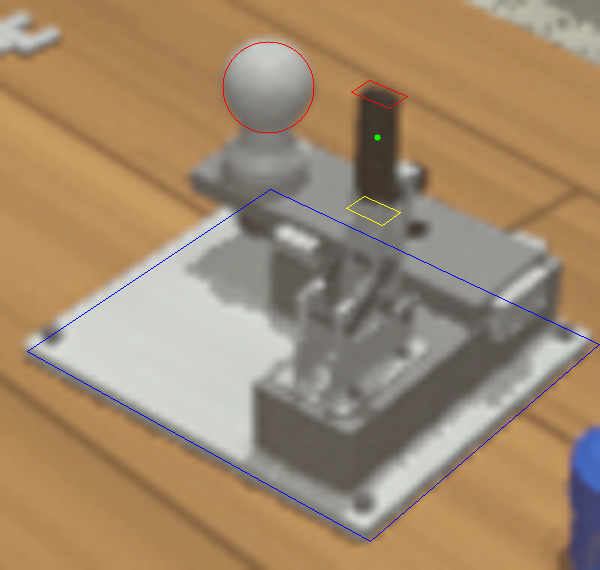

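View pics/ov_top.png

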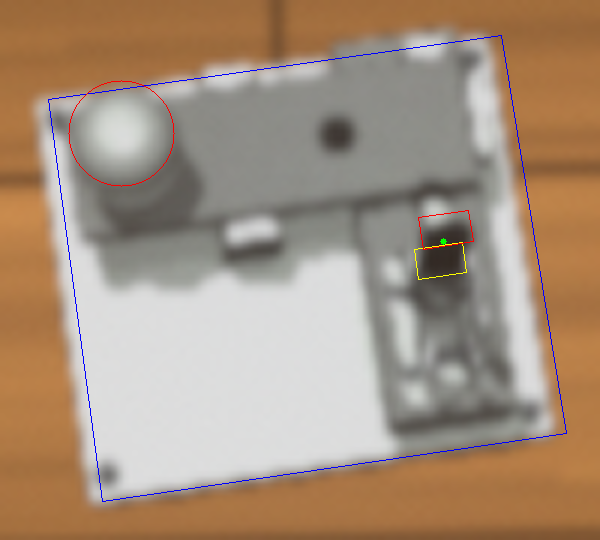

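```bash
python3 - <<'E'
from h import *
from scipy.spatial.transform import Rotation as Ro
s=bot.read_state(); M=Ro.from_rotvec(s["eef_rot"]).as_matrix(); print(M.round(4))
print(M.T@(np.array([.5635,-.0906,.335])-np.array([.181,.572,.303]))*1000)
print("roll", np.arctan2(M[1,1],M[0,1])-(np.pi/2+.125))
E
```

```text
[[-9.536e-01  3.011e-01 -3.000e-04]
 [ 3.011e-01  9.536e-01 -6.000e-04]
 [ 1.000e-04 -6.000e-04 -1.000e+00]]
[-564.23546791 -516.72176182  -31.71699247]
roll -0.43080669937512495
```

Call:
{"op": "arm_command", "data": {"targets": [{"linear": [-10,-9,-20],"roll": 0},{"linear": [-35,-32,-32],"roll": -0.03},{"linear": [-65,-60,-32],"roll": -0.06},{"linear": [-98,-90,-32],"roll": -0.1},{"linear": [-132,-121,-32],"roll": -0.13},{"linear": [-166,-152,-32],"roll": -0.16},{"linear": [-200,-183,-32],"roll": -0.19},{"linear": [-234,-214,-32],"roll": -0.22},{"linear": [-268,-245,-32],"roll": -0.25},{"linear": [-302,-276,-32],"roll": -0.28},{"linear": [-336,-307,-32],"roll": -0.31},{"linear": [-370,-338,-32],"roll": -0.34},{"linear": [-404,-370,-32],"roll": -0.37},{"linear": [-438,-401,-32],"roll": -0.4},{"linear": [-472,-432,-32],"roll": -0.43},{"linear": [-505,-463,-32],"roll": -0.43},{"linear": [-533,-488,-32],"roll": -0.43},{"linear": [-552,-506,-32],"roll": -0.43},{"linear": [-561,-514,-32],"roll": -0.43},{"linear": [-564,-517,-32],"roll": -0.43}], "gripper": 1.0}}

```text
time_s: 2.3
tool_pos: [0.563, -0.0913, 0.3344]
eef_rot: [0.193, -3.135, -0.001]
wrist_force: [-0.7, -0.2, -0.9]
gripper_width: 0.998
```

```bash
python3 - <<'E'
from h import *
import cv2
s=bot.read_state(); print(s["time_s"],s["tool_pos"],s["eef_rot"],s["wrist_force"],s["dq"].round(3))
C=bot.read_camera("side"); cv2.imwrite("pics/s1.png",cv2.resize(C["color"][90:240,250:450,::-1],None,fx=4,fy=4,interpolation=cv2.INTER_CUBIC))
E
```

```text
2.3 [ 0.56297393 -0.09133289  0.33440254] [ 1.92987769e-01 -3.13500111e+00 -5.25441711e-04] [-0.65892923 -0.19639626 -0.88128845] [-0.028  0.045 -0.051  0.009  0.008 -0.043]
```

View pics/s1.png

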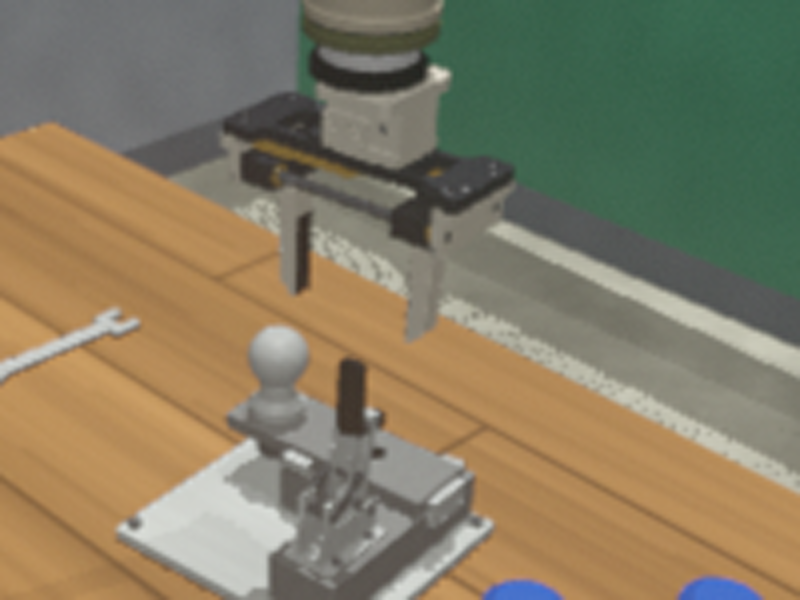

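The open fingers (tips at (297,290) and (420,335) in the crop) straddle the black handle at (352,360). I'll descend and then close.

Call:
{"op": "arm_command", "data": {"targets": [{"linear": [0,0,15]},{"linear": [0,0,40]},{"linear": [0,0,62]},{"linear": [0,0,75]},{"linear": [0,0,75]},{"linear": [0,0,75]}]}}

```text
invalid input at $.targets[0]: expected keys linear, roll
```

```bash
python3 - <<'E'
from h import *
import cv2
s=bot.read_state(); print(s["time_s"],s["tool_pos"],s["wrist_force"])
for n,a,b in(("side",(130,250),(270,430)),("top",(120,270),(230,430))):
    C=bot.read_camera(n); cv2.imwrite(f"pics/{n}2.png",cv2.resize(C["color"][a[0]:a[1],b[0]:b[1],::-1],None,fx=4,fy=4,interpolation=cv2.INTER_CUBIC))
E
```

```text
2.35 [ 0.56291173 -0.09098123  0.33450213] [-0.92705866 -0.31641352  0.33012556]
```

View pics/side2.png

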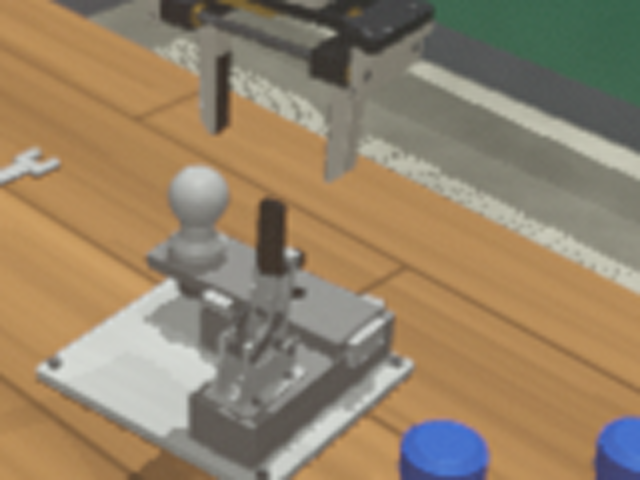

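The call was refused because every row needs a roll value, and the arm has not moved. I'll resend it.

Call:
{"op": "arm_command", "data": {"targets": [{"linear": [0,0,15],"roll": 0},{"linear": [0,0,40],"roll": 0},{"linear": [0,0,62],"roll": 0},{"linear": [0,0,75],"roll": 0},{"linear": [0,0,75],"roll": 0}]}}

```text
time_s: 2.95
tool_pos: [0.5613, -0.0896, 0.2567]
eef_rot: [0.196, -3.131, -0.002]
wrist_force: [0.3, 0.1, -0.2]
gripper_width: 1.001
```

```bash
python3 - <<'E'
from h import *
import cv2
s=bot.read_state(); print(s["time_s"],s["tool_pos"],s["wrist_force"])
for n,a,b in(("side",(130,250),(270,430)),):
    C=bot.read_camera(n); cv2.imwrite(f"pics/{n}3.png",cv2.resize(C["color"][a[0]:a[1],b[0]:b[1],::-1],None,fx=4,fy=4,interpolation=cv2.INTER_CUBIC))
E
```

```text
2.95 [ 0.56129687 -0.08956607  0.25672897] [ 0.28308407  0.06050352 -0.21082048]
```

View pics/side3.png

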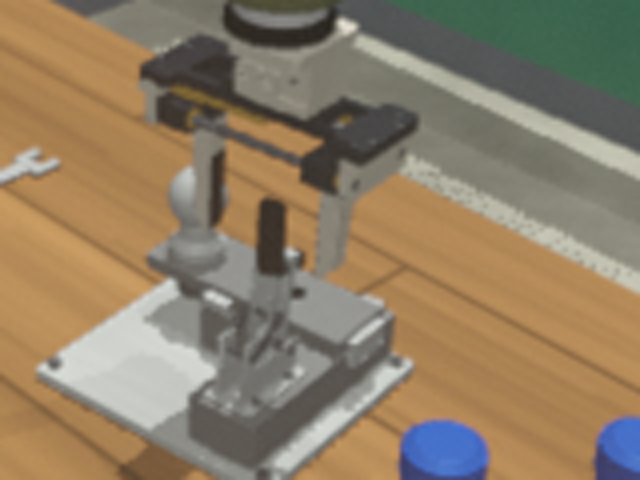

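Handle at (271,235) sits between the fingertips at (215,220) and (333,268). I'll close on it.

Call:
{"op": "arm_command", "data": {"targets": [{"linear": [0,0,0],"roll": 0},{"linear": [0,0,0],"roll": 0},{"linear": [0,0,0],"roll": 0},{"linear": [0,0,0],"roll": 0},{"linear": [0,0,0],"roll": 0},{"linear": [0,0,0],"roll": 0},{"linear": [0,0,0],"roll": 0},{"linear": [0,0,0],"roll": 0}], "gripper": 0.0}}

```text
time_s: 3.8
tool_pos: [0.5628, -0.0907, 0.2597]
eef_rot: [0.195, -3.135, -0.0]
wrist_force: [0.3, -0.2, -0.8]
gripper_width: 0.358
```

Call:
{"op": "arm_command", "data": {"targets": [{"linear": [0,0,0],"roll": 0},{"linear": [0,0,0],"roll": 0},{"linear": [0,0,0],"roll": 0},{"linear": [0,0,0],"roll": 0}]}}

```text
time_s: 4.2
tool_pos: [0.5628, -0.0905, 0.2597]
eef_rot: [0.195, -3.135, -0.0]
wrist_force: [0.0, 1.5, -0.6]
gripper_width: 0.237
```

Call:
{"op": "arm_command", "data": {"targets": [{"linear": [8,0,-1],"roll": 0},{"linear": [16,0,-1],"roll": 0},{"linear": [24,0,-1],"roll": 0},{"linear": [31,0,1],"roll": 0},{"linear": [36,0,3],"roll": 0},{"linear": [42,0,6],"roll": 0},{"linear": [47,0,9],"roll": 0},{"linear": [51,0,13],"roll": 0}]}}

```text
time_s: 5.0
tool_pos: [0.513, -0.097, 0.2502]
eef_rot: [-0.195, 3.131, -0.002]
wrist_force: [-9.0, 3.3, 20.6]
gripper_width: 0.234
```

```bash
python3 - <<'E'
from h import *
import cv2
s=bot.read_state(); print(s["time_s"],s["tool_pos"],s["wrist_force"],s["dq"].round(3))
for n,a,b in(("side",(130,250),(270,430)),):
    C=bot.read_camera(n); cv2.imwrite(f"pics/{n}4.png",cv2.resize(C["color"][a[0]:a[1],b[0]:b[1],::-1],None,fx=4,fy=4,interpolation=cv2.INTER_CUBIC))
E
```

```text
5.0 [ 0.51296574 -0.09699079  0.25017199] [-8.95153786  3.29321945 20.58122638] [-0.032 -0.075  0.148 -0.003 -0.062 -0.031]
```

View pics/side4.png

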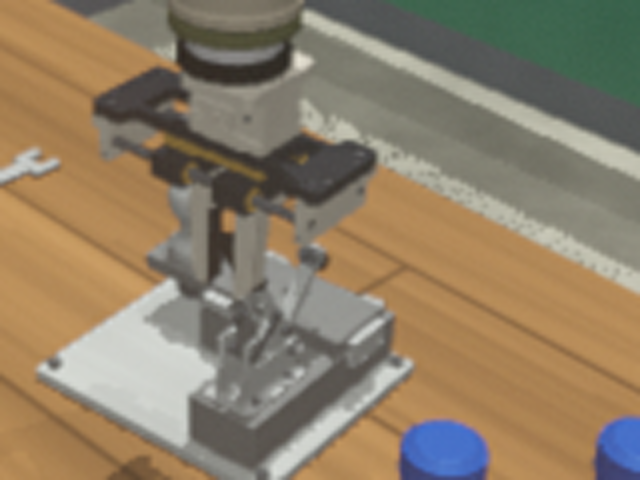

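The handle is turning with the jaws and the clamp arm, with its tip at (316,258), is swinging over. I'll bias the path slightly outward and go on.

Call:
{"op": "arm_command", "data": {"targets": [{"linear": [6,0,4],"roll": 0},{"linear": [10,0,9],"roll": 0},{"linear": [13,0,15],"roll": 0},{"linear": [16,0,21],"roll": 0},{"linear": [18,0,28],"roll": 0},{"linear": [20,0,36],"roll": 0},{"linear": [22,0,45],"roll": 0},{"linear": [23,0,53],"roll": 0}]}}

```text
time_s: 5.85
tool_pos: [0.4877, -0.1001, 0.1931]
eef_rot: [0.194, -3.132, 0.0]
wrist_force: [-10.2, -0.5, 5.1]
gripper_width: 0.233
```

Call:
{"op": "arm_command", "data": {"targets": [{"linear": [1,0,7],"roll": 0},{"linear": [2,0,14],"roll": 0},{"linear": [3,0,20],"roll": 0},{"linear": [3,0,26],"roll": 0},{"linear": [3,0,31],"roll": 0},{"linear": [3,0,35],"roll": 0},{"linear": [3,0,38],"roll": 0},{"linear": [3,0,38],"roll": 0}]}}

```text
time_s: 6.65
tool_pos: [0.4846, -0.1005, 0.1547]
eef_rot: [0.195, -3.131, 0.0]
wrist_force: [-7.8, -1.7, 1.8]
gripper_width: 0.234
```

```bash
python3 - <<'E'
from h import *
import cv2
s=bot.read_state(); print(s["time_s"],s["tool_pos"],s["wrist_force"],s["dq"].round(3))
for n,a,b in(("side",(130,250),(270,430)),):
    C=bot.read_camera(n); cv2.imwrite(f"pics/{n}5.png",cv2.resize(C["color"][a[0]:a[1],b[0]:b[1],::-1],None,fx=4,fy=4,interpolation=cv2.INTER_CUBIC))
E
```

```text
6.65 [ 0.48464915 -0.10049487  0.1547083 ] [-7.80059703 -1.67585932  1.80197368] [-0.001 -0.005 -0.004 -0.     0.008 -0.001]
```

View pics/side5.png

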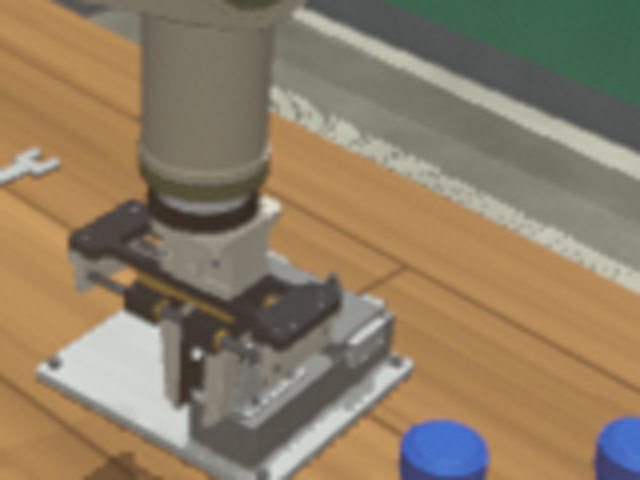

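Call:
{"op": "arm_command", "data": {"targets": [{"linear": [0,0,2],"roll": 0},{"linear": [0,0,4],"roll": 0},{"linear": [0,0,4],"roll": 0}]}}

```text
time_s: 7.0
tool_pos: [0.4847, -0.1005, 0.1508]
eef_rot: [0.194, -3.132, 0.0]
wrist_force: [-8.1, -1.6, 0.8]
gripper_width: 0.234
```

Call:
{"op": "arm_command", "data": {"targets": [{"linear": [0,0,0],"roll": 0},{"linear": [0,0,0],"roll": 0},{"linear": [0,0,0],"roll": 0},{"linear": [0,0,0],"roll": 0},{"linear": [0,0,-10],"roll": 0},{"linear": [0,0,-35],"roll": 0},{"linear": [0,0,-70],"roll": 0},{"linear": [0,0,-105],"roll": 0},{"linear": [0,0,-130],"roll": 0},{"linear": [0,0,-140],"roll": 0}], "gripper": 0.6}}

```text
time_s: 8.0
tool_pos: [0.4876, -0.1005, 0.2959]
eef_rot: [-0.195, 3.13, -0.003]
wrist_force: [0.4, -0.4, -0.2]
gripper_width: 0.603
```

```bash
python3 - <<'E'
from h import *
import cv2
s=bot.read_state(); print(s["time_s"],s["tool_pos"],s["wrist_force"],s["dq"].round(3))
for n,a,b in(("side",(160,260),(270,400)),):
    C=bot.read_camera(n); cv2.imwrite(f"pics/{n}6.png",cv2.resize(C["color"][a[0]:a[1],b[0]:b[1],::-1],None,fx=6,fy=6,interpolation=cv2.INTER_CUBIC))
E
```

```text
8.0 [ 0.48758388 -0.10049063  0.29587876] [ 0.41026954 -0.39654379 -0.16077936] [-0.003 -0.026 -0.086  0.     0.151  0.   ]
```

View pics/side6.png

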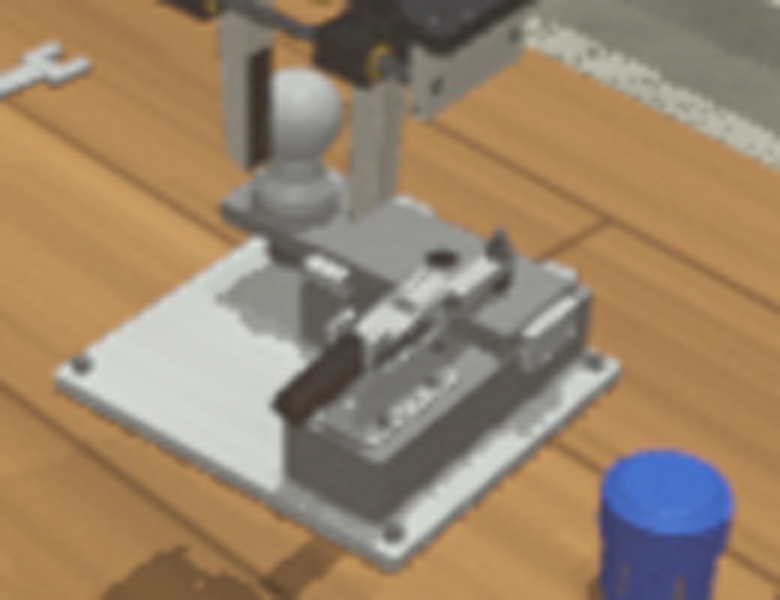

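```bash
python3 - <<'E'
from h import *
yaw=.125; c,s=np.cos(yaw),np.sin(yaw)
R=np.array([[c,-s,0],[s,c,0],[0,0,1]]); O=np.array([.6392,-.0055,0])
C=cal("side")
def px(p): q=proj(C,O+R@np.array(p)/1000.); return ((q[0]-270+.5)*6-.5).round(),((q[1]-160+.5)*6-.5).round()
for nm,g,th in(("lock",(-153,94),95),("84",(-152,111),84)):
    t=np.radians(th);u=np.array([-np.sin(t),np.cos(t)])
    print(nm,[px((*(x:=np.array(g)+k*u)[:1],-75,x[1])) for k in(-42,0,24)])
E
```

```text
lock [(np.float64(366.0), np.float64(343.0)), (np.float64(312.0), np.float64(389.0)), (np.float64(280.0), np.float64(416.0))]
84 [(np.float64(368.0), np.float64(327.0)), (np.float64(314.0), np.float64(360.0)), (np.float64(282.0), np.float64(379.0))]
```

The handle now lies level at (320,380), with the spindle over the bar at (440,260). To make sure it's over centre, I'll press on the grip with closed fingertips.

Call:
{"op": "arm_command", "data": {"targets": [{"linear": [0,0,0],"roll": 0},{"linear": [0,0,0],"roll": 0},{"linear": [0,0,0],"roll": 0},{"linear": [0,0,0],"roll": 0},{"linear": [0,0,0],"roll": 0},{"linear": [0,0,20],"roll": 0},{"linear": [0,0,50],"roll": 0},{"linear": [0,0,75],"roll": 0},{"linear": [0,0,90],"roll": 0},{"linear": [0,0,98],"roll": 0},{"linear": [0,0,100],"roll": 0},{"linear": [0,0,100],"roll": 0}], "gripper": 0.0}}

```text
time_s: 9.3
tool_pos: [0.4868, -0.1003, 0.1925]
eef_rot: [-0.195, 3.135, -0.001]
wrist_force: [0.1, -0.7, 0.4]
gripper_width: 0.006
```

Call:
{"op": "arm_command", "data": {"targets": [{"linear": [0,0,2],"roll": 0},{"linear": [0,0,4],"roll": 0},{"linear": [0,0,6],"roll": 0},{"linear": [0,0,8],"roll": 0},{"linear": [0,0,8],"roll": 0}]}}

```text
time_s: 9.8
tool_pos: [0.4866, -0.1002, 0.1839]
eef_rot: [-0.195, 3.135, -0.0]
wrist_force: [-0.2, -0.5, 1.9]
gripper_width: 0.008
```

Call:
{"op": "arm_command", "data": {"targets": [{"linear": [0,0,1],"roll": 0},{"linear": [0,0,2],"roll": 0},{"linear": [0,0,3],"roll": 0},{"linear": [0,0,3],"roll": 0}]}}

```text
time_s: 10.2
tool_pos: [0.4867, -0.1003, 0.1819]
eef_rot: [-0.195, 3.135, -0.001]
wrist_force: [-4.0, 0.7, 11.5]
gripper_width: 0.004
```

Call:
{"op": "arm_command", "data": {"targets": [{"linear": [0,0,1],"roll": 0},{"linear": [0,0,2],"roll": 0},{"linear": [0,0,3],"roll": 0},{"linear": [0,0,3],"roll": 0}]}}

```text
time_s: 10.6
tool_pos: [0.4867, -0.1004, 0.1798]
eef_rot: [-0.195, 3.135, -0.001]
wrist_force: [-8.6, 1.9, 18.5]
gripper_width: 0.003
```

The grip sits at its stop: contact came at the locked height and the press built to 18 N without the handle giving. Next I'll lift and go above the cap with the jaws turned into the gap between the blue neighbours.

Call:
{"op": "arm_command", "data": {"targets": [{"linear": [0,0,-15],"roll": 0},{"linear": [0,0,-50],"roll": 0},{"linear": [-3,-15,-90],"roll": -0.05},{"linear": [-10,-45,-110],"roll": -0.12},{"linear": [-20,-85,-115],"roll": -0.2},{"linear": [-31,-125,-115],"roll": -0.28},{"linear": [-42,-165,-115],"roll": -0.35},{"linear": [-53,-205,-115],"roll": -0.42},{"linear": [-62,-238,-115],"roll": -0.45},{"linear": [-66,-253,-115],"roll": -0.45},{"linear": [-67,-257,-115],"roll": -0.45},{"linear": [-67,-257,-115],"roll": -0.45}], "gripper": 1.0}}

```text
time_s: 11.8
tool_pos: [0.5985, -0.3241, 0.2913]
eef_rot: [0.813, -3.014, 0.028]
wrist_force: [-0.7, -0.7, 0.2]
gripper_width: 0.975
```

```bash
python3 - <<'E'
from h import *
import cv2
from scipy.spatial.transform import Rotation as Ro
s=bot.read_state(); print(s["time_s"],s["tool_pos"],s["wrist_force"],s["dq"].round(3),s["q"].round(2),s["gripper_width"])
M=Ro.from_rotvec(s["eef_rot"]).as_matrix(); print(M.round(3)); p=s["tool_pos"]
print(M.T@(np.array([.586,-.3475,.113])-p)*1000)
C=bot.read_camera("side"); cv2.imwrite(f"pics/side7.png",cv2.resize(C["color"][200:330,350:470,::-1],None,fx=4,fy=4,interpolation=cv2.INTER_CUBIC))
cv2.imwrite(f"pics/side7b.png",cv2.resize(C["color"][160:260,270:400,::-1],None,fx=6,fy=6,interpolation=cv2.INTER_CUBIC))
for nm,X in(("grasp pt",p+.065*M[:,2]),("tips",p+.084*M[:,2]),("captop",[.586,-.3475,.066]),("capbot",[.586,-.3475,0])): print(nm,((proj(C,X)-[350,200]+.5)*4).round())
E
```

```text
11.8 [ 0.59845016 -0.32407796  0.29129403] [-0.72010577 -0.69113618  0.22581703] [ 0.009 -0.029  0.024  0.002  0.     0.002] [-0.56  0.35  1.25 -0.03  1.54 -2.66] 0.9749443846515699
[[-0.864 -0.503 -0.014]
 [-0.503  0.864 -0.022]
 [ 0.023 -0.012 -1.   ]]
[ 18.35501292 -11.84943633 178.92748459]
grasp pt [262.  30.]
tips [258.  56.]
captop [243. 248.]
capbot [229. 319.]
```

View pics/side7.png

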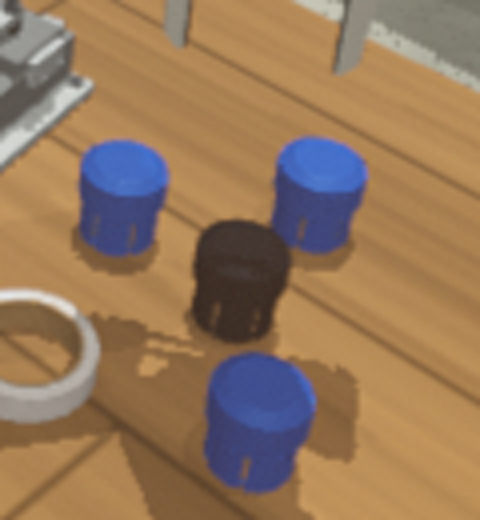

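View pics/side7b.png

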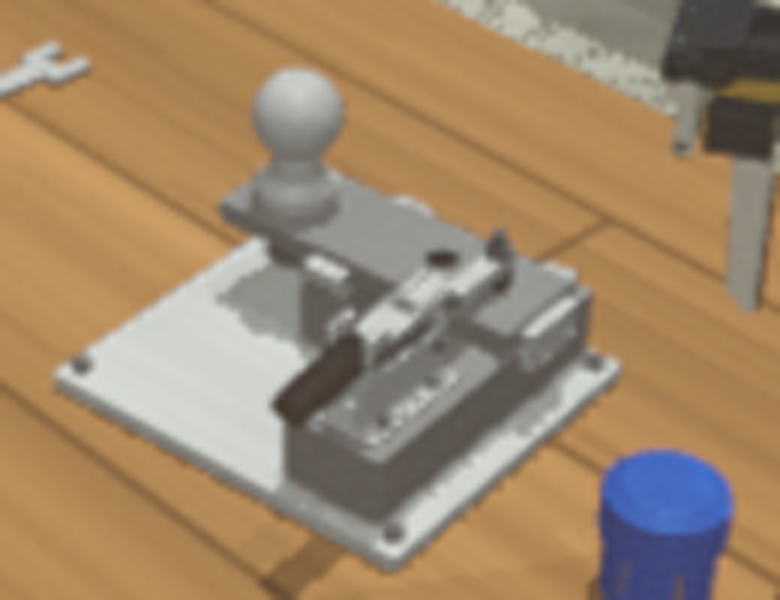

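The clamp image hasn't changed since locking. However, the turn ran the last joint into its limit (-2.66), so the tool is slightly off. I'll turn back a little; there is still ample room between neighbours.

Call:
{"op": "arm_command", "data": {"targets": [{"linear": [0,0,0],"roll": 0.1},{"linear": [0,0,0],"roll": 0.2},{"linear": [0,0,0],"roll": 0.2},{"linear": [0,0,0],"roll": 0.2}]}}

```text
time_s: 12.25
tool_pos: [0.5984, -0.3235, 0.2923]
eef_rot: [0.514, -3.082, 0.032]
wrist_force: [-0.6, -0.4, 0.2]
gripper_width: 1.004
```

```bash
cat >st.py <<'E'
from h import *
import sys
from scipy.spatial.transform import Rotation as Ro
s=bot.read_state(); print(s["time_s"],s["tool_pos"],s["wrist_force"].round(1),s["q"].round(3),s["gripper_width"])
M=Ro.from_rotvec(s["eef_rot"]).as_matrix(); print(M.round(4), "yaw",np.arctan2(M[1,1],M[0,1]))
if len(sys.argv)>3: print("shift mm",M.T@(np.array([float(a) for a in sys.argv[1:4]])-s["tool_pos"])*1000)
E
python3 st.py .586 -.3475 .113
```

```text
12.25 [ 0.59839471 -0.32345802  0.29229825] [-0.6 -0.4  0.2] [-0.56   0.352  1.25  -0.026  1.538 -2.46 ] 1.0035470356204115
[[-0.9458 -0.3246 -0.013 ]
 [-0.3243  0.9457 -0.0229]
 [ 0.0198 -0.0174 -0.9997]] yaw 1.90144259211207
shift mm [ 15.97374376 -15.58788744 179.9482338 ]
```

Call:
{"op": "arm_command", "data": {"targets": [{"linear": [5,-5,15],"roll": 0},{"linear": [12,-12,45],"roll": 0},{"linear": [17,-16,75],"roll": 0},{"linear": [18,-17,95],"roll": 0},{"linear": [18,-17,100],"roll": 0}]}}

```text
time_s: 12.75
tool_pos: [0.5834, -0.3477, 0.1877]
eef_rot: [0.509, -3.078, 0.025]
wrist_force: [-0.6, 0.8, 0.3]
gripper_width: 1.001
```

```bash
python3 st.py .586 -.3475 .113; python3 - <<'E'
from h import *
import cv2
for n,a,b in(("side",(190,310),(340,480)),("top",(140,260),(350,500))):
    C=bot.read_camera(n); cv2.imwrite(f"pics/{n}8.png",cv2.resize(C["color"][a[0]:a[1],b[0]:b[1],::-1],None,fx=5,fy=5,interpolation=cv2.INTER_CUBIC))
    for z in(.0,.066,.116):print(n,z,((proj(C,[.586,-.3475,z])-[b[0],a[0]]+.5)*5).round())
E
```

```text
12.75 [ 0.5833563  -0.34766496  0.1876646 ] [-0.6  0.8  0.3] [-0.601  0.419  1.359 -0.027  1.368 -2.494] 1.0011953860785496
[[-0.9465 -0.322  -0.0189]
 [-0.3217  0.9467 -0.0192]
 [ 0.024  -0.0121 -0.9996]] yaw 1.8986749694929486
shift mm [-4.34981491  0.20658219 74.58454781]
side 0.0 [336. 449.]
side 0.066 [354. 360.]
side 0.116 [368. 289.]
top 0.0 [360. 322.]
top 0.066 [382. 299.]
top 0.116 [401. 280.]
```

View pics/side8.png

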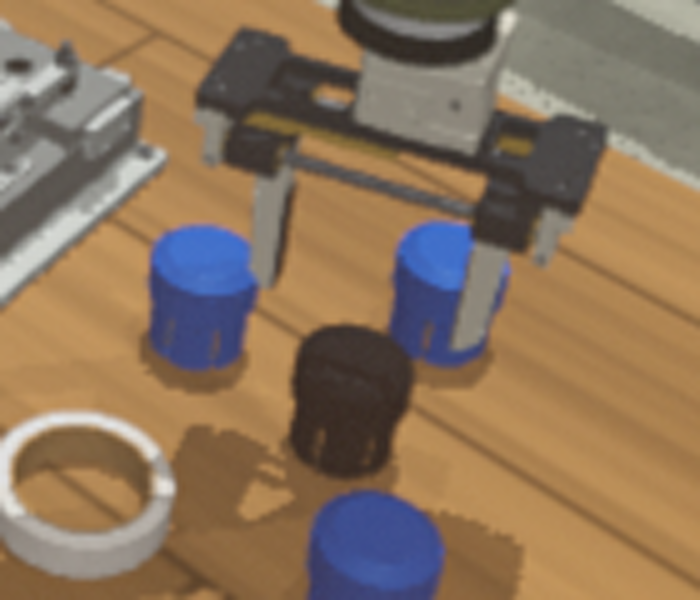

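The fingers straddle the black cap (crown centre at (354,358)) and clear the blue ones at (203,290) and (450,290). Descending to the crown.

Call:
{"op": "arm_command", "data": {"targets": [{"linear": [-2,0,15],"roll": 0},{"linear": [-3,0,40],"roll": 0},{"linear": [-4,0,60],"roll": 0},{"linear": [-4,0,72],"roll": 0},{"linear": [-4,0,75],"roll": 0},{"linear": [-4,0,75],"roll": 0}]}}

```text
time_s: 13.45
tool_pos: [0.5887, -0.3487, 0.1178]
eef_rot: [0.509, -3.083, 0.032]
wrist_force: [-0.0, -0.8, 0.0]
gripper_width: 1.001
```

```bash
python3 st.py .586 -.3475 .113; python3 - <<'E'
from h import *
import cv2
for n,a,b in(("side",(190,310),(340,480)),("top",(140,260),(350,500))):
    C=bot.read_camera(n); cv2.imwrite(f"pics/{n}9.png",cv2.resize(C["color"][a[0]:a[1],b[0]:b[1],::-1],None,fx=5,fy=5,interpolation=cv2.INTER_CUBIC))
E
```

```text
13.45 [ 0.58874539 -0.34869167  0.1178072 ] [-0.  -0.8  0. ] [-0.598  0.497  1.392 -0.028  1.251 -2.488] 1.001345937939372
[[-0.9468 -0.3216 -0.013 ]
 [-0.3212  0.9467 -0.0231]
 [ 0.0197 -0.0177 -0.9996]] yaw 1.8982497726646879
shift mm [2.12157705 2.09599663 4.81374782]
```

View pics/side9.png

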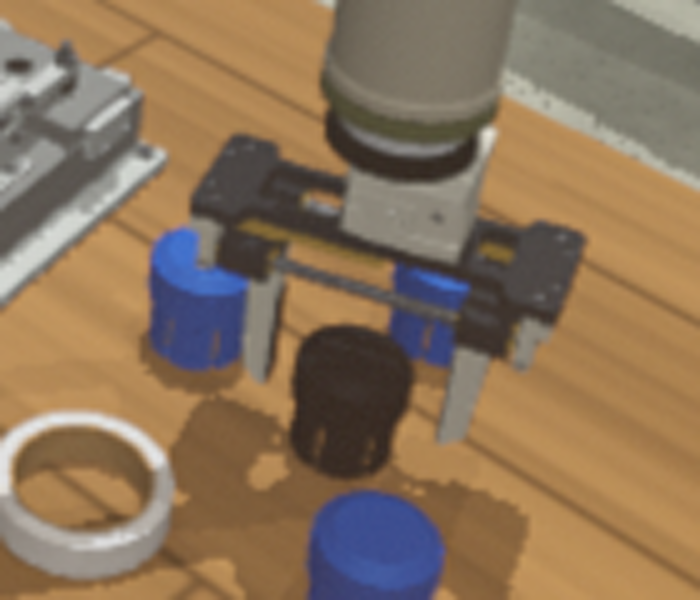

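Call:
{"op": "arm_command", "data": {"targets": [{"linear": [2,2,3],"roll": 0},{"linear": [2,2,5],"roll": 0},{"linear": [2,2,5],"roll": 0},{"linear": [2,2,5],"roll": 0}], "gripper": 1.0}}

```text
time_s: 13.95
tool_pos: [0.5858, -0.3476, 0.1127]
eef_rot: [0.508, -3.083, 0.032]
wrist_force: [0.7, 0.6, 0.1]
gripper_width: 0.999
```

Call:
{"op": "arm_command", "data": {"targets": [{"linear": [0,0,0],"roll": 0},{"linear": [0,0,0],"roll": 0},{"linear": [0,0,0],"roll": 0},{"linear": [0,0,0],"roll": 0},{"linear": [0,0,0],"roll": 0},{"linear": [0,0,0],"roll": 0}], "gripper": 0.3}}

```text
time_s: 14.55
tool_pos: [0.5859, -0.3475, 0.1126]
eef_rot: [0.509, -3.083, 0.032]
wrist_force: [-0.5, -0.2, 0.4]
gripper_width: 0.667
```

```bash
python3 st.py .586 -.3475 .113
```

```text
14.55 [ 0.58590888 -0.34751142  0.11260007] [-0.5 -0.2  0.4] [-0.599  0.495  1.404 -0.028  1.24  -2.488] 0.6669425448614869
[[-0.9469 -0.3213 -0.0133]
 [-0.321   0.9468 -0.0228]
 [ 0.0199 -0.0174 -0.9997]] yaw 1.8979836786433808
shift mm [-0.08198726 -0.02541776 -0.40126449]
```

The opening reads 0.667, or 62 mm, which matches the crown. I'll lift and carry the cap towards the ball.

```bash
python3 st.py .586 -.3475 .303|tail -1;python3 st.py .6327 .0545 .303|tail -1
```

```text
shift mm [   3.70026445   -3.32670387 -190.33492681]
shift mm [-169.55653973  362.28351659 -200.13984903]
```

Call:
{"op": "arm_command", "data": {"targets": [{"linear": [0,0,0],"roll": 0},{"linear": [0,0,-5],"roll": 0},{"linear": [1,-1,-20],"roll": 0},{"linear": [1,-1,-45],"roll": 0},{"linear": [2,-2,-80],"roll": 0},{"linear": [3,-2,-120],"roll": 0},{"linear": [3,-3,-155],"roll": 0},{"linear": [4,-3,-180],"roll": 0},{"linear": [4,-3,-190],"roll": 0},{"linear": [4,-3,-190],"roll": 0}]}}

```text
time_s: 15.55
tool_pos: [0.5862, -0.3478, 0.3055]
eef_rot: [0.509, -3.086, 0.037]
wrist_force: [-0.0, 0.3, -0.3]
gripper_width: 0.664
```

```bash
python3 st.py .6327 .0545 .303; python3 - <<'E'
from h import *
import cv2
for n,a,b in(("side",(90,290),(320,520)),):
    C=bot.read_camera(n); cv2.imwrite(f"pics/{n}10.png",cv2.resize(C["color"][a[0]:a[1],b[0]:b[1],::-1],None,fx=3,fy=3,interpolation=cv2.INTER_CUBIC))
E
```

```text
15.55 [ 0.58624015 -0.34778011  0.30553109] [-0.   0.3 -0.3] [-0.599  0.347  1.232 -0.026  1.556 -2.497] 0.6641345585050648
[[-0.947  -0.3212 -0.0097]
 [-0.3209  0.9468 -0.0254]
 [ 0.0173 -0.0209 -0.9996]] yaw 1.8978783805967647
shift mm [-173.12711699  365.99889437   -8.12535701]
```

View pics/side10.png

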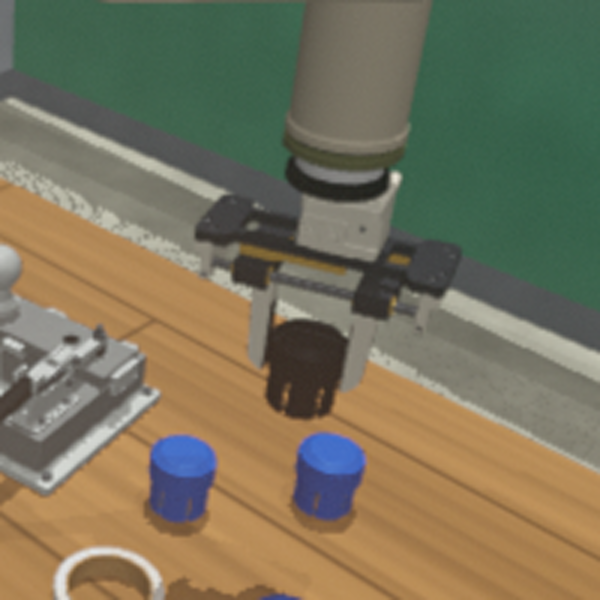

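The black cap hangs in the jaws at (305,365) in the crop and the three blue caps have not moved. Carrying it over the ball.

Call:
{"op": "arm_command", "data": {"targets": [{"linear": [-7,15,0],"roll": 0},{"linear": [-21,45,-1],"roll": 0},{"linear": [-38,80,-2],"roll": 0},{"linear": [-56,118,-3],"roll": 0},{"linear": [-74,156,-4],"roll": 0},{"linear": [-92,195,-5],"roll": 0},{"linear": [-110,233,-6],"roll": 0},{"linear": [-128,270,-6],"roll": 0},{"linear": [-145,306,-7],"roll": 0},{"linear": [-159,336,-8],"roll": 0},{"linear": [-168,356,-8],"roll": 0},{"linear": [-173,366,-8],"roll": 0},{"linear": [-173,366,-8],"roll": 0},{"linear": [-173,366,-8],"roll": 0}]}}

```text
time_s: 17.0
tool_pos: [0.6315, 0.0545, 0.2999]
eef_rot: [0.508, -3.081, 0.032]
wrist_force: [-0.3, -0.6, -1.0]
gripper_width: 0.667
```

```bash
python3 st.py .6327 .0545 .263; python3 - <<'E'
from h import *
import cv2
for n,a,b in(("side",(90,220),(260,400)),("top",(120,240),(230,370))):
    C=bot.read_camera(n); cv2.imwrite(f"pics/{n}11.png",cv2.resize(C["color"][a[0]:a[1],b[0]:b[1],::-1],None,fx=5,fy=5,interpolation=cv2.INTER_CUBIC)[:600])
E
```

```text
17.0 [0.63146458 0.05451104 0.29986012] [-0.3 -0.6 -1. ] [ 0.016  0.236  1.375 -0.023  1.546 -1.881] 0.6673248968839278
[[-0.9468 -0.3214 -0.0148]
 [-0.321   0.9468 -0.0234]
 [ 0.0216 -0.0174 -0.9996]] yaw 1.89806090924068
shift mm [-1.960843    0.23350944 36.82792082]
```

View pics/side11.png

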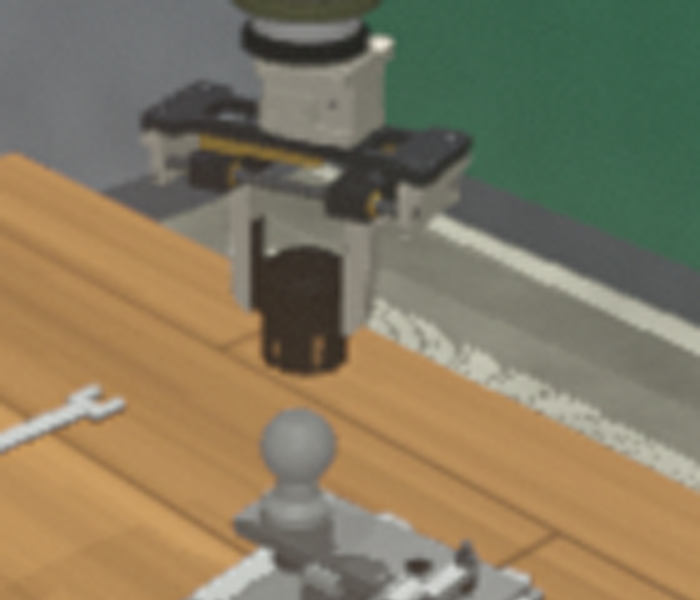

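View pics/top11.png

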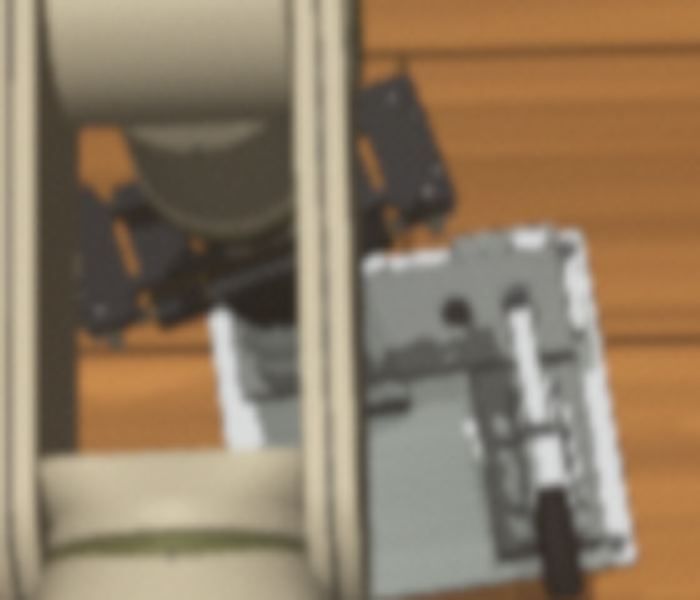

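```bash
python3 - <<'E'
from h import *
C=cal("side")
px=lambda X:((proj(C,X)-[260,90]+.5)*5-.5).round(1)
print("ball c px",px([.6327,.0545,.121]), "as from top-only",px([.6316,.0528,.121]))
print("inverse ball px(298,446) z.121:",onz(C,*crop(298,446,5,260,90),.121))
a=np.linspace(0,2*np.pi,73)
for o in([.6327,.0545],[.6310,.0545],[.6327,.052]):
    for z,r in((.187,.0275),(.187+.063,.031)):
        e=np.array([px([o[0]+r*np.cos(t),o[1]+r*np.sin(t),z]) for t in a]); print(o,z,"min",e.min(0),"max",e.max(0))
E
python3 - <<'E'
import cv2
a=cv2.imread("pics/side11.png")[230:490,210:400]
cv2.imwrite("pics/z.png",cv2.resize(a,None,fx=2.3,fy=2.3,interpolation=cv2.INTER_CUBIC))
E
```

```text
ball c px [298.5 447.4] as from top-only [299.1 449. ]
inverse ball px(298,446) z.121: [0.63367702 0.05599216 0.121     ]
[0.6327, 0.0545] 0.187 min [257.  337.7] max [343.8 379.7]
[0.6327, 0.0545] 0.25 min [252.  246.3] max [352.7 291.2]
[0.631, 0.0545] 0.187 min [255.  338.5] max [341.9 380.6]
[0.631, 0.0545] 0.25 min [249.9 247.1] max [350.7 292. ]
[0.6327, 0.052] 0.187 min [259.7 339.1] max [346.6 381.2]
[0.6327, 0.052] 0.25 min [254.7 247.6] max [355.6 292.6]
```

View pics/z.png

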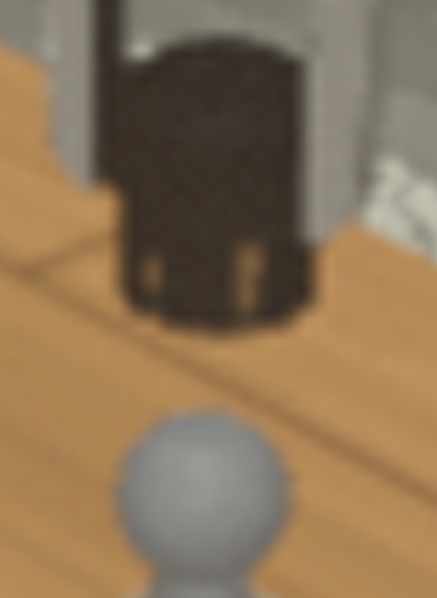

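The cap (petals at columns 263 to 347) appears about 5 crop pixels right of where the model puts it. I'll check with an overlay of the fingers and cap.

```bash
cat > ov.py <<'E'
from h import *
import cv2,sys
from scipy.spatial.transform import Rotation as Ro
def ov(out,off=(0,0,0),f=7,x0=290,y0=130,x1=360,y1=200,grasp=True):
    s=bot.read_state();M=Ro.from_rotvec(s["eef_rot"]).as_matrix();p=s["tool_pos"];w=s["gripper_width"]*.093/2
    C=bot.read_camera("side"); im=cv2.resize(np.ascontiguousarray(C["color"][y0:y1,x0:x1,::-1]),None,fx=f,fy=f,interpolation=cv2.INTER_CUBIC)
    P=lambda X:[int(round(k)) for k in (proj(C,X)-[x0,y0]+.5)*f-.5]
    L=lambda pts,c:cv2.polylines(im,[np.array([P(q) for q in pts])],True,c,1)
    for sg in(1,-1):
        L([p+M@[a,sg*b,.084] for a,b in((-.0075,w),(.0075,w),(.0075,w+.0175),(-.0075,w+.0175))],(0,0,255))
    g=p+M@[0,0,.065]+np.array(off)
    t=np.linspace(0,2*np.pi,48)
    for dz,r,c in((.018,.031,(255,255,0)),(-.015,.031,(255,255,0)),(-.048,.0275,(0,255,0))):
        L([g+[r*np.cos(a),r*np.sin(a),dz] for a in t],c)
    cv2.imwrite(out,im); print(p,s["time_s"],s["wrist_force"].round(1))
if __name__=="__main__":
    ov(sys.argv[1],tuple(float(a)/1000 for a in sys.argv[2:5]) or (0,0,0))
E
python3 ov.py pics/ov12.png 0 0 0
```

```text
[0.63184118 0.05365407 0.30065307] 17.15 [-0.2 -0.7 -0.3]
```

View pics/ov12.png

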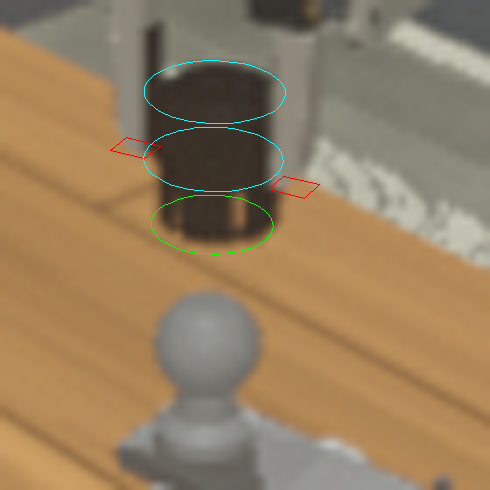

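Call:
{"op": "arm_command", "data": {"targets": [{"linear": [0,1,10],"roll": 0},{"linear": [1,2,24],"roll": 0},{"linear": [1,3,33],"roll": 0},{"linear": [1,3,36],"roll": 0},{"linear": [1,3,36],"roll": 0},{"linear": [1,3,36],"roll": 0}]}}

```text
time_s: 17.8
tool_pos: [0.6296, 0.0567, 0.265]
eef_rot: [0.509, -3.083, 0.032]
wrist_force: [0.8, -0.8, -0.2]
gripper_width: 0.667
```

```bash
python3 ov.py pics/ov13.png 0 0 0; python3 st.py
```

```text
[0.62964153 0.05667007 0.26502899] 17.8 [ 0.8 -0.8 -0.2]
17.85 [0.62978128 0.05667747 0.26535922] [-0.1 -0.4 -1.3] [ 0.019  0.247  1.425 -0.023  1.482 -1.877] 0.666552169281491
[[-0.9469 -0.3214 -0.0124]
 [-0.3211  0.9468 -0.0229]
 [ 0.0191 -0.0177 -0.9997]] yaw 1.8980512392090119
```

View pics/ov13.png

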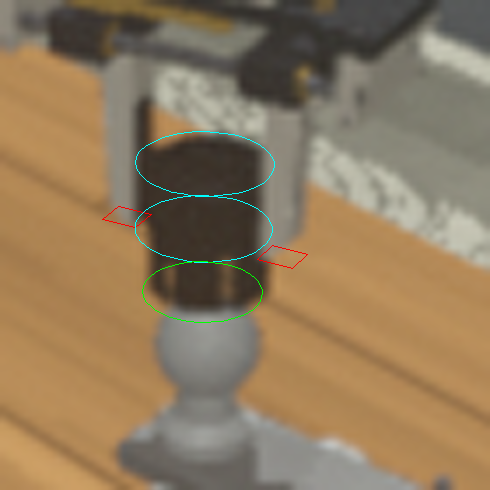

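```bash
python3 - <<'E'
from h import *
import cv2
C=cal("side")
px=lambda X:((proj(C,X)-[290,130]+.5)*7-.5)
a=np.linspace(0,2*np.pi,73)
for o in([.6327,.0545],[.6347,.0565],[.6307,.0525]):
    e=np.array([px([o[0]+.0275*np.cos(t),o[1]+.0275*np.sin(t),.1527]) for t in a])
    print(o,"mouth bottom",e.max(0)[1],"cols",e.min(0)[0],e.max(0)[0])
print("ball",px([.6327,.0545,.121]), "r", C["fx"]*.025/(C["R"]@[.6327,.0545,.121]+C["t"])[2]*7)
im=cv2.resize(C["color"][155:200,300:340,::-1],None,fx=14,fy=14,interpolation=cv2.INTER_CUBIC)
cv2.imwrite("pics/z2.png",im[:600])
E
```

```text
[0.6327, 0.0545] mouth bottom 318.21906303907554 cols 149.475502146694 269.25047776510536
[0.6347, 0.0565] mouth bottom 315.016253118158 cols 149.7412588563176 269.2950577731647
[0.6307, 0.0525] mouth bottom 321.43396600314753 cols 149.20876022856174 269.20573242713624
ball [208.08561282 346.5713897 ] r 53.73144780687929
```

View pics/z2.png

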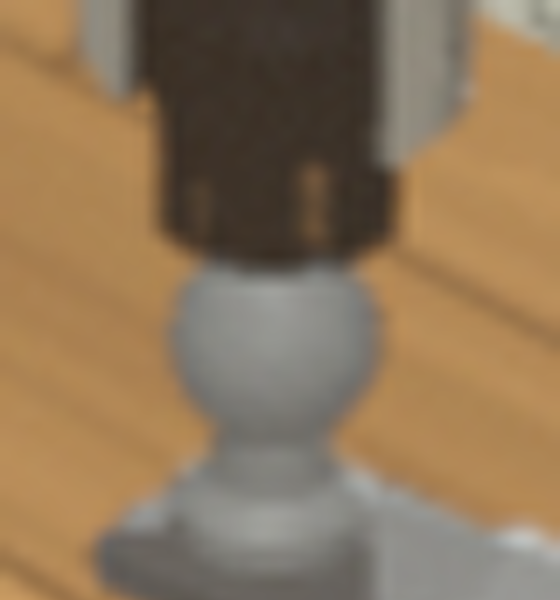

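Column alignment is good: the cap is at 278 and the ball at 275.5 in the 14x crop. A shift of about 1 mm towards the camera is due. Then I'll go down to the bead contact and watch the side forces.

Call:
{"op": "arm_command", "data": {"targets": [{"linear": [1,-1,0],"roll": 0},{"linear": [1,-1,6],"roll": 0},{"linear": [1,-1,12],"roll": 0},{"linear": [1,-1,17],"roll": 0},{"linear": [1,-1,20],"roll": 0},{"linear": [1,-1,20],"roll": 0}]}}

```text
time_s: 18.5
tool_pos: [0.6282, 0.0549, 0.2438]
eef_rot: [0.508, -3.081, 0.032]
wrist_force: [0.6, 0.9, -0.6]
gripper_width: 0.667
```

```bash
python3 st.py;  python3 ov.py pics/ov14.png 0 0 0
```

```text
18.5 [0.6282124  0.05491646 0.24382357] [ 0.6  0.9 -0.6] [ 0.016  0.258  1.453 -0.023  1.447 -1.878] 0.6667095037207936
[[-0.9468 -0.3214 -0.0148]
 [-0.321   0.9468 -0.0229]
 [ 0.0214 -0.0169 -0.9996]] yaw 1.8980251718600745
[0.6282124  0.05491646 0.24382357] 18.5 [ 0.6  0.9 -0.6]
```

View pics/ov14.png

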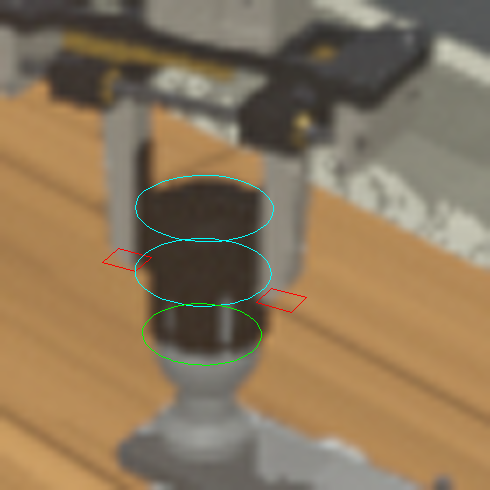

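Call:
{"op": "arm_command", "data": {"targets": [{"linear": [0,0,1],"roll": 0},{"linear": [0,0,2],"roll": 0},{"linear": [0,0,3],"roll": 0},{"linear": [0,0,4],"roll": 0},{"linear": [0,0,4],"roll": 0}]}}

```text
time_s: 19.05
tool_pos: [0.6285, 0.0549, 0.2409]
eef_rot: [0.509, -3.083, 0.032]
wrist_force: [-1.4, -0.3, 1.1]
gripper_width: 0.664
```

Call:
{"op": "arm_command", "data": {"targets": [{"linear": [0,0,1],"roll": 0},{"linear": [0,0,2],"roll": 0},{"linear": [0,0,3],"roll": 0},{"linear": [0,0,4],"roll": 0},{"linear": [0,0,4],"roll": 0}]}}

```text
time_s: 19.55
tool_pos: [0.6288, 0.0549, 0.238]
eef_rot: [0.509, -3.084, 0.032]
wrist_force: [-2.9, 0.7, 7.2]
gripper_width: 0.669
```

Call:
{"op": "arm_command", "data": {"targets": [{"linear": [1,0,2],"roll": 0},{"linear": [1,0,4],"roll": 0},{"linear": [1,0,6],"roll": 0},{"linear": [1,0,7],"roll": 0},{"linear": [1,0,7],"roll": 0}]}}

```text
time_s: 20.05
tool_pos: [0.628, 0.0546, 0.231]
eef_rot: [0.509, -3.085, 0.032]
wrist_force: [-0.7, 1.2, 4.3]
gripper_width: 0.668
```

Past the peak, with the force down to 4 N. On to home.

Call:
{"op": "arm_command", "data": {"targets": [{"linear": [0,0,2],"roll": 0},{"linear": [0,0,4],"roll": 0},{"linear": [0,0,6],"roll": 0},{"linear": [0,0,8],"roll": 0},{"linear": [0,0,10],"roll": 0},{"linear": [0,0,12],"roll": 0},{"linear": [0,0,13],"roll": 0},{"linear": [0,0,13],"roll": 0}]}}

```text
time_s: 20.85
tool_pos: [0.6273, 0.0541, 0.2173]
eef_rot: [0.509, -3.083, 0.032]
wrist_force: [-0.7, 3.5, 3.5]
gripper_width: 0.666
```

Call:
{"op": "arm_command", "data": {"targets": [{"linear": [0,0,1],"roll": 0},{"linear": [0,0,2],"roll": 0},{"linear": [0,0,3],"roll": 0},{"linear": [0,0,4],"roll": 0},{"linear": [0,0,4],"roll": 0}]}}

```text
time_s: 21.35
tool_pos: [0.6276, 0.0543, 0.2168]
eef_rot: [0.509, -3.085, 0.032]
wrist_force: [-11.3, 3.6, 22.2]
gripper_width: 0.664
```

Call:
{"op": "arm_command", "data": {"targets": [{"linear": [1,-1,0],"roll": 0},{"linear": [2,-1,1],"roll": 0},{"linear": [2,-1,2],"roll": 0},{"linear": [2,-1,2],"roll": 0},{"linear": [2,-1,2],"roll": 0}]}}

```text
time_s: 21.85
tool_pos: [0.6272, 0.0539, 0.2167]
eef_rot: [0.511, -3.089, 0.03]
wrist_force: [-9.4, 10.0, 28.6]
gripper_width: 0.663
```

```bash
python3 st.py;  python3 - <<'E'
from h import *
import cv2
C=bot.read_camera("side")
cv2.imwrite("pics/s15.png",cv2.resize(C["color"][130:250,270:390,::-1],None,fx=5,fy=5,interpolation=cv2.INTER_CUBIC))
cv2.imwrite("pics/s15b.png",C["color"][:,:,::-1])
p=lambda X:((proj(C,X)-[270,130]+.5)*5).round()
print("axis z=.105 (home mouth)",p([.6327,.0545,.105]),"top .171",p([.6327,.0545,.171]))
e=np.array([p([.6327+.0275*np.cos(t),.0545+.0275*np.sin(t),.105]) for t in np.linspace(0,6.28,60)]);print(e.min(0),e.max(0))
E
```

```text
21.85 [0.62719788 0.05387898 0.2166707 ] [-9.4 10.  28.6] [ 0.014  0.269  1.49  -0.021  1.39  -1.881] 0.6628506754328981
[[-0.9466 -0.3222 -0.0072]
 [-0.322   0.9465 -0.0205]
 [ 0.0134 -0.0171 -0.9998]] yaw 1.8988909268758194
axis z=.105 (home mouth) [249. 269.] top .171 [250. 181.]
[207. 247.] [290. 291.]
```

View pics/s15.png

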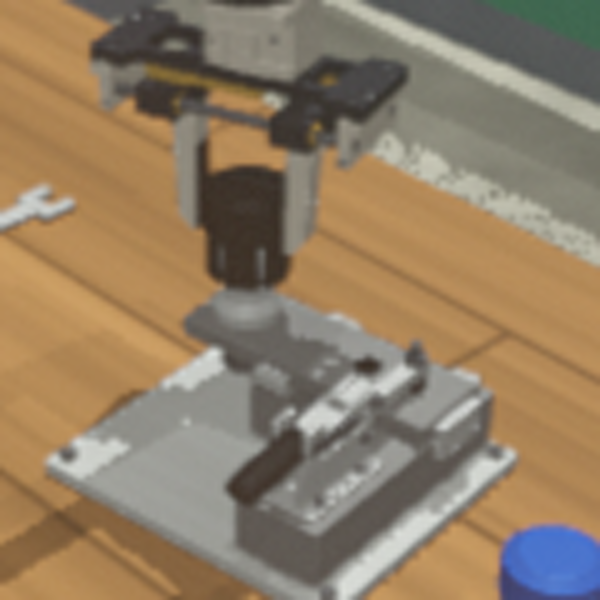

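View pics/s15b.png

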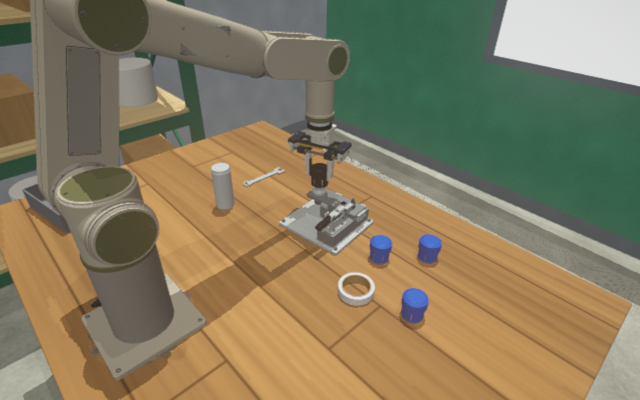

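The mouth edge is at row 289 against 291 predicted for home, so the cap is seated. The clamp is still down and the bystanders are untouched. I'll trim off the side load while keeping the push.

Call:
{"op": "arm_command", "data": {"targets": [{"linear": [0,1,0],"roll": 0},{"linear": [1,2,0],"roll": 0},{"linear": [1,2,0],"roll": 0},{"linear": [1,2,0],"roll": 0},{"linear": [1,2,0],"roll": 0}]}}

```text
time_s: 22.4
tool_pos: [0.6268, 0.0542, 0.2167]
eef_rot: [0.51, -3.092, 0.033]
wrist_force: [-2.8, 6.3, 23.4]
gripper_width: 0.667
```

```bash
python3 st.py
```

```text
22.4 [0.62676451 0.05419405 0.21667671] [-2.8  6.3 23.4] [ 0.015  0.265  1.494 -0.023  1.387 -1.879] 0.6666720167484832
[[-0.9469 -0.3214 -0.0042]
 [-0.3213  0.9467 -0.0223]
 [ 0.0111 -0.0198 -0.9997]] yaw 1.8981059726597187
```

Call:
{"op": "arm_command", "data": {"targets": [{"linear": [0,0,1],"roll": 0},{"linear": [0,0,2],"roll": 0},{"linear": [0,0,2],"roll": 0},{"linear": [0,0,2],"roll": 0},{"linear": [0,0,2],"roll": 0},{"linear": [0,0,2],"roll": 0},{"linear": [0,0,2],"roll": 0},{"linear": [0,0,2],"roll": 0},{"linear": [0,0,2],"roll": 0},{"linear": [0,0,2],"roll": 0}]}}

```text
time_s: 23.4
tool_pos: [0.6269, 0.0545, 0.2163]
eef_rot: [0.511, -3.093, 0.033]
wrist_force: [-7.2, 5.2, 33.2]
gripper_width: 0.668
```

```bash
python3 st.py; python3 - <<'E'
from h import *
import cv2
C=bot.read_camera("side")
cv2.imwrite("pics/s16.png",cv2.resize(C["color"][130:250,270:390,::-1],None,fx=5,fy=5,interpolation=cv2.INTER_CUBIC))
E
python3 st.py
```

```text
23.4 [0.62690037 0.05445512 0.21629587] [-7.2  5.2 33.2] [ 0.015  0.265  1.495 -0.022  1.385 -1.879] 0.6675498484901409
[[-0.9469 -0.3216 -0.0033]
 [-0.3214  0.9467 -0.0219]
 [ 0.0102 -0.0197 -0.9998]] yaw 1.8982327182241179
23.45 [0.62691896 0.05447927 0.21630173] [-7.2  5.2 33.4] [ 0.015  0.265  1.495 -0.022  1.385 -1.879] 0.669804139121724
[[-0.9469 -0.3216 -0.0033]
 [-0.3215  0.9467 -0.0219]
 [ 0.0101 -0.0197 -0.9998]] yaw 1.898285015283823
```

View pics/s16.png

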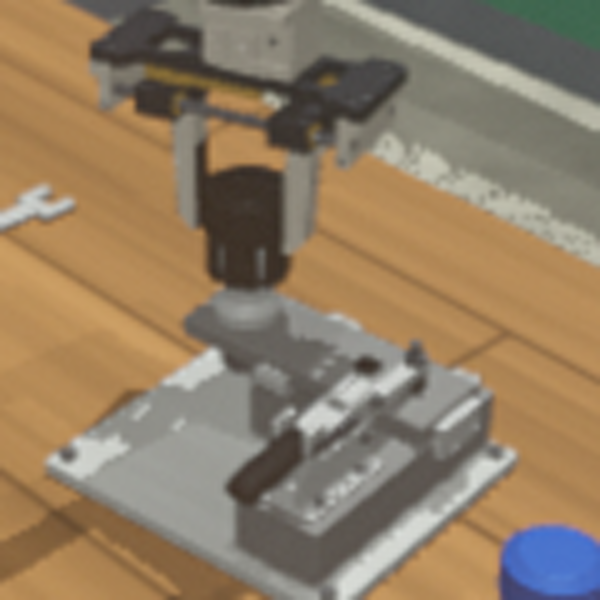

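The cap is seated at (247,230) with its mouth edge at row 289. The clamp handle is down at (265,470) and the push is a steady 33 N. Handing in.

```bash
python3 -c "
from rig import bot
print(bot.finish_job())"
```

```text
the job is handed in; nothing more can be done
None
```

The clamp is locked and the black cap is home on the tow ball. I handed the job in at about 23.5 s of the 62 s allowed, still gripping the cap and pushing down with about 33 N.

- **Clamp:** I gripped the handle and swung it over centre. It then took an 18 N press at the locked height without giving. In the last picture it is still down.
- **Cap:** The push rose to at least 7 N, dropped to about 4 N once past the beads, and the cap stopped dead at home. The tool stood at 0.2168 m there against 0.2176 m expected. The mouth edge in the picture was within 2 enlarged pixels (under half a camera pixel) of the home position.
- **Bystanders:** The can, tape, wrench and blue caps look unmoved in the full picture taken after the cap was seated.

**What went wrong or disagreed:**
- One move call was refused for missing roll values, and nothing moved.
- One turn ran the last joint to its limit and left the tool tilted by about 1.5°, which I compensated for in the later moves.
- The camera and arm positions differed by about 2–3 mm at the ball, so I aligned the cap by its position relative to the ball in the picture.
- A side load of about 9 N remained with the push.

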